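# Click the portion stop into the notch at the red tab

### The job

Set the portion stop on the cutting guide: with a fingertip, push the black stop block along its rail until it clicks into the notch beside the red tab, and leave it seated there. Do not run it on past that notch, do not pinch or grip the block, and leave the butter, salt shaker, lemon and mug where they are.

Things in the scene. Friction and masses are not known exactly. Their poses are not given: they have to be found in the camera images.
- guide: Cutting guide, fixed: wooden board 420 (x) x 200 (y) x 16 mm, origin at the centre of its underside. Its x is the direction of pushing, along the rail (roughly to the robot's right), y points away from the robot, z up. Black rail end caps 42 mm high (from the worktop), centred at x = -205 and +169 mm, y = -55 mm, each 8 (x) x 32 mm (y).
- rail_mid (a point): Point on the rail top line at guide x = 0, y = -55 mm, 30 mm above the worktop. The aluminium rail is 24 mm wide and runs along guide x from -205 to +165 mm. Its three notches are at guide x = -70, -20 and +30 mm; each is the gap between two round cross ridges 5 mm high, with crests 9.5 mm before and after the notch centre.
- cabinet_edge (a point): Point on the lower front edge of the wall cabinets over the back of the worktop. They fill the space above about 0.48 m and beyond about x = 0.55 m, across the whole width; keep the wrist low or drawn in when swinging over to the guide.
- stop (a joint): Travel of the stop block along guide +x, m: 0 (left end) to 0.23; its centre is at guide x = -160 mm + travel. Notches at 0.09, 0.14, 0.19; starts at 0 to 0.035. Friction about 1 N, stays where left. A spring ball under it climbs a ridge at 5 to 7 N; 2 to 3 mm past the crest the force drops, it jumps the last 7 mm and sits within 1 mm of the notch centre. Leaving takes the same.
- stop_index (a point): Centre of the black stop block along the rail, above the rail line, on its top, 76 mm above the worktop; a white line across the top and down the near side marks this plane. Block: 52 mm long (guide x, end faces included), 130 mm wide (guide y: from 20 mm near side to 110 mm far side of this point), main body 38 to 76 mm above the worktop.
- push_face: Rear end face of the stop block, the one to push: dark rubber plate 4 (x) x 126 (y) x 34 mm (z); origin at its centre, 24 mm behind the block's centre (guide -x), 45 mm to the far side of the rail line, 57 mm above the worktop; axes as the guide. Outer surface 2 mm behind the origin. Fingertips 40 mm or more above the worktop clear the rail, ridges and tabs.
- front_face: Front end face of the stop block: steel plate of the same size, origin at its centre, 24 mm ahead of the block's centre. Touching it and the push face at once counts as pinching the block.
- red_tab: Red tab 12 (x) x 20 (y) x 10 mm, fixed on the board at guide y = -87 mm beside one of the three notches, centred on that notch along the rail; origin at the centre of its underside, 16 mm above the worktop; axes as the guide. It marks the wanted notch; which of the three varies.
- grey_tab_a: Grey tab, like the red one, beside one of the two other notches.
- grey_tab_b: Grey tab, like the red one, beside the last notch.
- butter: Block of butter 73 x 102 x 37 mm, loose on the right end of the board, more than 15 mm beyond the block's farthest reach; origin at the centre of its underside.
- salt_shaker: Salt shaker, 44 mm wide, 90 mm high, loose on the worktop left of the guide; origin at the centre of its underside.
- lemon: Lemon 72 x 57 x 58 mm, loose on the worktop right of the guide; origin at the centre of its underside.
- mug: Purple mug 80 x 110 x 89 mm with its handle, loose on the worktop right of the guide; origin at the centre of its underside.

How it is judged:
By the outcome, as a careful person would: the job done as asked, in the order asked, and still so for the second after the job is handed in, with the robot touching nothing.
It also fails if it takes over 38 s, if anything falls off the work surface, if the arm or the gripper's body presses on something with over 40 N, if the wrist force passes 120 N, or if a joint passes its speed limit or range.

### The arm

A 6-joint arm with a two-finger parallel gripper is mounted at the origin on a cart in front of the work surface, level with it; the furniture and walls round the work are solid. World frame = base frame: x ahead of the robot, y to its left, z up, the work surface at z = 0. Lengths are in m, angles in rad, forces in N, time in s.
With the tool pointing down it reaches from about 0.275 to 0.825 m from the base axis. Payload 5.2 kg.
Tool frame: the origin (TCP) lies midway between the tips of the shut fingers; the grasp point (between the pads) lies 19 mm behind it; z points along the fingers, y is the line along which they close (so a half turn about z gives the same grasp; the last joint's range is limited). The gripper opens to 93 mm and grips with 3 to 60 N. Pads are 15 mm wide; open, the fingers measure 128 mm over their backs; the gripper's body (75 mm by 188 mm) begins 65 mm behind the grasp point.
Start: joints at [-1.495, 0.259, 1.535, -0, 1.348, -0.203], TCP at [0.151, -0.529, 0.219] pointing down, gripper open.
Joint ranges: [-3.14, 3.14], [-0.91, 2.08], [0.19, 2.58], [-1.22, 4.36], [0.22, 2.71], [-3.12, 3.12]. Speed limits (rad/s): [2.57, 2.57, 3.14, 3.14, 3.14, 3.14].

### API

Orientations are given as [roll, pitch, yaw] about the fixed x, y, z axes, in that order (R = Rz(yaw) Ry(pitch) Rx(roll)).
In Python, from station import arm gives the robot as it stands. The module is installed in compiled form; this text tells all that it offers.
- The arm moves only by the tool jog_arm, never from a script. Its argument "plan" is a list of rows, each a list of 3 entries, a list of its own where there are three numbers: the shift along the tool's x, y, z in m, then the turn about the tool's z in rad, then the opening, from 0 (shut) to 1 (fully open). A call has 1 to 20 rows; each row is the pose to reach, as a shift and turn from the pose commanded when the call began, along the tool's axes at that moment; what a row does not reach only later rows make up. A row lasts 1/12 s, in which the tool goes at most 41.7 mm and 7.16 degrees, less where a joint would pass 70% of its speed; a pose out of reach is approached as far as the arm can. A call with a gripper value outside its range is refused whole. The fingers move at their own pace and stop on an object; "squeeze" is the grip in N (left out, the last holds). Time passes only in rows, so rows that repeat a pose let the fingers close. It gives the time, the measured TCP pose, the force, the opening and the grip force at its end, in the units of the state.
- arm.state(): the state, without advancing time (a new reading comes with each control period).
- arm.capture(name): name is "side" or "top" or "wrist"; returns the picture (400x640x3 uint8, red, green, blue); there is no depth.
- arm.camera_model(name): a dict with "camera_matrix" (3x3 intrinsics, pixels), "rvec" (rotation vector, rad) and "tvec" (3), from world to camera coordinates, as OpenCV has them; the wrist camera has in their place "hand_eye" (4x4, takes a point from camera to tool coordinates, whose origin is the TCP and whose axes are the flange's). Camera axes: x right, y down, z forward; pixel columns grow to the right and rows downward; lengths in m; the calibration is good to about 2 mm. A picture is of the moment at which its call begins: read the wrist's pose just before it. camera_model takes no time and is no camera call.
- arm.sign_off(): hands the job in; it is judged then, once.
The state is a dict: "t": time; "joints": joint angles; "dq": joint speeds; "effort": joint torques, N m; "ee_pos": TCP position; "tool_rot": TCP orientation; "ft_force": force on the tool from outside, world axes, zero at the start; "wrist_torque": the same for the moment, N m; "grip_width": finger opening in m; "grasp_force": force on a finger pad.
Only numpy, scipy, OpenCV 4.12 (cv2) and the standard library are available. Lean on these libraries where they do the work, as an engineer would, in place of code of your own. Each camera call takes 0.05 s, during which the arm holds its last target. There are 200 camera calls.

## Working session

There is one attempt and no reset: what is moved stays moved. The work goes in short steps, Python scripts to look and compute and a tool call to move; the robot and the scene stay as the last step left them, time stands still between calls to the robot, and variables do not carry over. Pictures are saved under pics/ and viewed, at most 10 in all, crops included, and the job is handed in when it is done.

Besides the shell and the picture viewer there is one more tool, called after "Request:" as a command line: name --argument value ..., lists and objects as JSON in quotes. jog_arm: Moves the arm, as the interface text tells. Its arguments: {"type":"object","properties":{"plan":{"type":"array"},"squeeze":{"type":"number"}},"required":["plan"]}

```bash
mkdir -p pics; python3 - <<'E'
from station import arm
import cv2,numpy as np
for n in("side","top"):
    im=arm.capture(n); cv2.imwrite(f"pics/{n}0.png",im[:,:,::-1])
    m=arm.camera_model(n); print(n,m)
s=arm.state(); print(s["t"],s["ee_pos"],s["tool_rot"])
E
```

```text
side {'camera_matrix': array([[513.03168731,   0.        , 322.74682458],
       [  0.        , 513.03168731, 209.04629618],
       [  0.        ,   0.        ,   1.        ]]), 'rvec': array([ 0.25620146, -2.74384114,  1.32221051]), 'tvec': array([0.45727793, 0.31786388, 1.92946577])}
top {'camera_matrix': array([[438.04306444,   0.        , 319.70076506],
       [  0.        , 438.04306444, 203.49258255],
       [  0.        ,   0.        ,   1.        ]]), 'rvec': array([ 2.14847069, -1.32839601,  0.47989701]), 'tvec': array([-0.26692157,  0.48763877,  1.66027344])}
0.1 [ 0.15133685 -0.52826425  0.21790126] [-3.13998706e+00 -3.31800784e-04  2.78795721e-01]
```

View pics/top0.png

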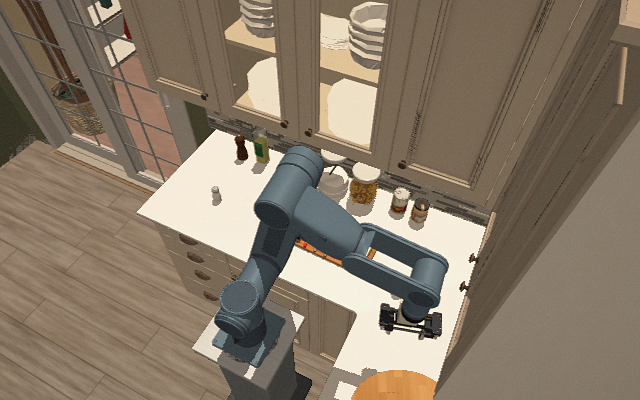

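View pics/side0.png

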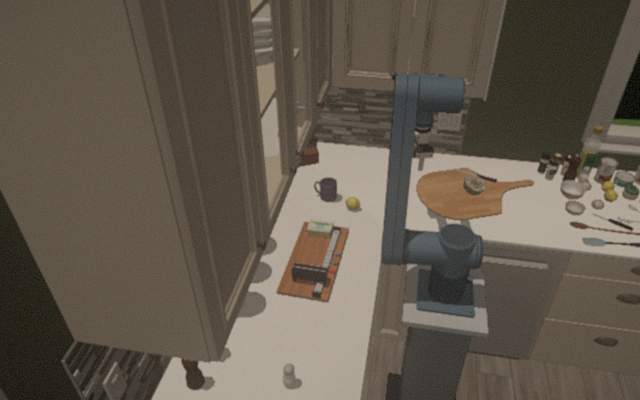

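The side view shows the whole guide (cols 280–350, rows 222–300), with the butter at (320,228) and the block at (315,265). The arm hides it in the top view. I'll enlarge the side view.

```bash
python3 - <<'E'
import cv2
im=cv2.imread("pics/side0.png")[215:305,270:360]
cv2.imwrite("pics/c1.png",cv2.resize(im,(594,594),interpolation=cv2.INTER_CUBIC))  # 6.6x
E
```

```text
(no output)
```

View pics/c1.png

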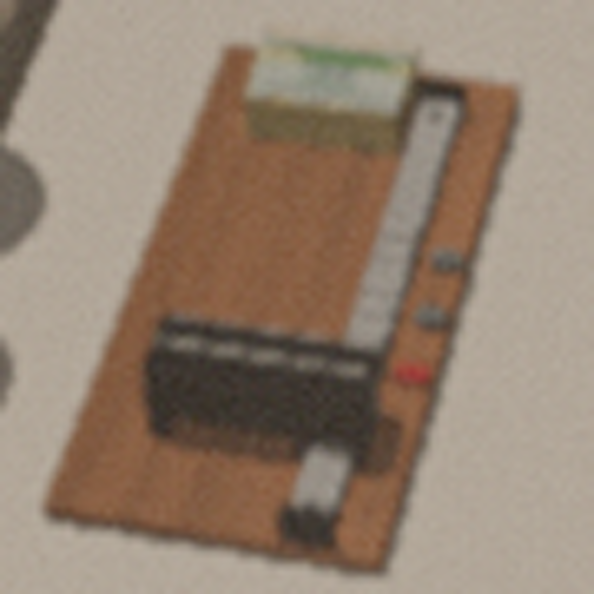

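Crop (6.6x): the red tab is at (412,372) and is the tab nearest the block, so it marks the first notch (travel 0.09). The grey tabs are at (432,315) and (447,260). The board corners are (385,572), (48,515), (228,45) and (518,90), and the white line runs (165,340)–(368,370).

```bash
cat > h.py <<'E'
from station import arm
import cv2,numpy as np
def cast(n,px,z):
    m=arm.camera_model(n);R=cv2.Rodrigues(m["rvec"])[0];K=m["camera_matrix"]
    c=-R.T@m["tvec"]; d=R.T@np.linalg.solve(K,[*px,1]); return c+d*(z-c[2])/d[2]
E
python3 - <<'E'
from h import *
pt=lambda u,v,z:cast("side",(270+(u+.5)/6.6-.5,215+(v+.5)/6.6-.5),z)
obs=[((-210,-100),385,568,.014),((-210,100),48,512,.014),((210,100),228,45,.016),((210,-100),518,88,.016),((-70,-87),412,372,.026),((-20,-87),432,313,.026),((30,-87),447,258,.026)]
G=np.array([o[0] for o in obs])/1e3; W=np.array([pt(*o[1:])[:2] for o in obs])
H=(G-G.mean(0)).T@(W-W.mean(0)); th=np.arctan2(H[0,1]-H[1,0],H[0,0]+H[1,1])
R=np.array([[np.cos(th),-np.sin(th)],[np.sin(th),np.cos(th)]]); t=W.mean(0)-R@G.mean(0)
print("origin",t,"yaw",th); print("res mm",((W-(G@R.T+t))*1e3).round(1).tolist())
for p in((165,340),(368,370)): print("line in guide mm",R.T@(pt(*p,.076)[:2]-t)*1e3)
for n,p in dict(butter=(330,75),).items(): print(n,R.T@(pt(*p,.053)[:2]-t)*1e3)
m=arm.camera_model("side");print("cam",-cv2.Rodrigues(m["rvec"])[0].T@m["tvec"])
print("salt",cast("side",(289,386),0),"mug",cast("side",(328,199),0),"lemon",cast("side",(353,209),0)); print(arm.camera_model("wrist"))
E
```

```text
origin [ 0.51436718 -0.08590626] yaw -1.600622267892518
res mm [[1.3, -0.1], [-3.4, -0.1], [-3.1, 0.3], [1.9, 2.5], [2.1, -0.8], [0.3, -1.5], [0.9, -0.2]]
line in guide mm [-122.62974788   48.8904621 ]
line in guide mm [-121.35492758  -69.81243977]
butter [151.94190324  14.35997247]
cam [0.19850473 1.37290602 1.45213761]
salt [0.48181758 0.48672172 0.        ] mug [ 0.53503523 -0.49633854  0.        ] lemon [ 0.40995363 -0.44342847  0.        ]
{'camera_matrix': array([[314.92315595,   0.        , 315.06104786],
       [  0.        , 314.92315595, 201.14763939],
       [  0.        ,   0.        ,   1.        ]]), 'hand_eye': array([[ 2.63875367e-04, -9.56475019e-01, -2.91814100e-01,
         8.24293794e-02],
       [ 9.99999908e-01,  1.54086978e-04,  3.99209625e-04,
        -6.16194059e-04],
       [-3.36869281e-04, -2.91814179e-01,  9.56474972e-01,
        -1.65007802e-01],
       [ 0.00000000e+00,  0.00000000e+00,  0.00000000e+00,
         1.00000000e+00]])}
```

The fit is good: residuals are under 4 mm and the line sits at guide x ≈ -122, consistent with the block. Next I swing over to a hover behind the push face, fingers closing, with the tool's -x along the push direction.

Request:
jog_arm --plan '[[[0.012, -0.013, 0.0], -0.03, 0], [[0.037, -0.04, 0.0], -0.095, 0], [[0.063, -0.068, 0.0], -0.162, 0], [[0.089, -0.096, 0.0], -0.23, 0], [[0.115, -0.124, 0.0], -0.297, 0], [[0.141, -0.152, 0.0], -0.364, 0], [[0.167, -0.18, 0.0], -0.43, 0], [[0.193, -0.209, 0.0], -0.5, 0], [[0.219, -0.237, 0.0], -0.566, 0], [[0.245, -0.265, 0.005], -0.633, 0], [[0.271, -0.293, 0.01], -0.7, 0], [[0.297, -0.321, 0.015], -0.767, 0], [[0.323, -0.349, 0.02], -0.834, 0], [[0.349, -0.378, 0.025], -0.9, 0], [[0.375, -0.406, 0.03], -0.97, 0], [[0.401, -0.434, 0.036], -1.036, 0], [[0.427, -0.462, 0.042], -1.103, 0], [[0.453, -0.49, 0.048], -1.17, 0], [[0.476, -0.515, 0.055], -1.23, 0], [[0.4885, -0.529, 0.06], -1.262, 0]]' --squeeze 10

```text
t: 1.77
ee_pos: [0.4761, 0.1175, 0.1578]
tool_rot: [-3.141, -0.001, 1.546]
ft_force: [0.7, -1.3, -0.3]
grip_width: 0.0002
grasp_force: 0.0
```

```bash
python3 - <<'E'
from h import *
s=arm.state(); print(s["t"],s["ee_pos"],s["tool_rot"],s["dq"],s["ft_force"],s["grip_width"])
arm.capture("side")
s=arm.state(); print(s["t"],s["ee_pos"],s["tool_rot"])
im=arm.capture("wrist"); cv2.imwrite("pics/w1.png",im[:,:,::-1])
im=arm.capture("side"); cv2.imwrite("pics/side1.png",im[:,:,::-1])
E
```

```text
1.7667 [0.476148   0.11753014 0.15779104] [-3.14129896e+00 -9.36967851e-04  1.54603032e+00] [ 0.39641367  0.2917748  -0.2094063  -0.02351965 -0.06438939  0.03894769] [ 0.6644435  -1.29509475 -0.25114247] 0.00024459131820783004
1.8167 [0.47642371 0.11884765 0.15696809] [-3.14055837e+00 -2.15242115e-03  1.54730916e+00]
```

View pics/w1.png

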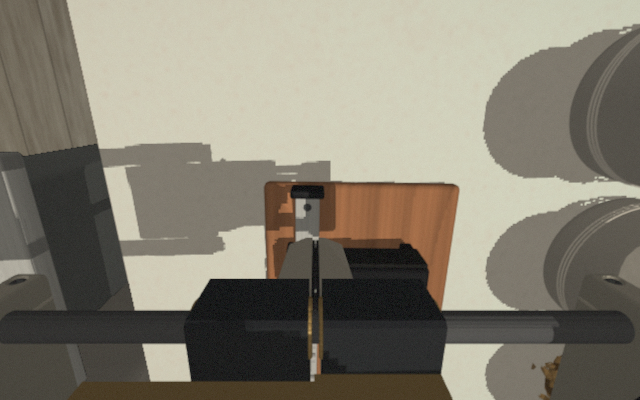

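The wrist view shows the board's left end (edge at row 183, cols 266–457), the end cap top at (307,188), and the block's rear top edge near row 249 (cols 352–425). Next I locate these by rays.

```bash
cat >> h.py <<'E'
from scipy.spatial.transform import Rotation as Ro
def castw(px,z,pos,rot):
    m=arm.camera_model("wrist");X=m["hand_eye"];R=Ro.from_euler("xyz",rot).as_matrix()
    c=R@X[:3,3]+pos; d=R@X[:3,:3]@np.linalg.solve(m["camera_matrix"],[*px,1]); return c+d*(z-c[2])/d[2]
t=np.array([.51437,-.08591]);th=-1.6006
Rg=np.array([[np.cos(th),-np.sin(th)],[np.sin(th),np.cos(th)]])
E
python3 - <<'E'
from h import *
pos=[0.47642371,0.11884765,0.15696809];rot=[-3.14055837,-2.15242115e-03,1.54730916]
for n,p,z in[("edgeL(-210,-100)",(266,183),.016),("edgeR(-210,100)",(457,185),.016),("cap (-209,-55)",(307,187),.042),("cap front",(307,197),.042)]+[("blk",(c,249),.076) for c in(355,425)]:
    w=castw(p,z,pos,rot); print(n,w.round(4),(Rg.T@(w[:2]-t)*1e3).round(1))
im=cv2.imread("pics/w1.png")
print([(r,im[r,380].tolist()) for r in range(238,272,2)])
cv2.imwrite("pics/c2.png",cv2.resize(im[175:300,255:465],None,fx=3.7,fy=3.7,interpolation=cv2.INTER_CUBIC))
print((Rg.T@(np.array(pos[:2])-t)*1e3))
E
```

```text
edgeL(-210,-100) [0.4282 0.1281 0.016 ] [-211.4  -92.5]
edgeR(-210,100) [0.6189 0.1218 0.016 ] [-210.7   98.3]
cap (-209,-55) [0.4699 0.1297 0.042 ] [-214.2  -50.9]
cap front [0.4696 0.1202 0.042 ] [-204.6  -50.9]
blk [0.5104 0.0827 0.076 ] [-168.4   -9. ]
blk [0.5703 0.0814 0.076 ] [-168.9   50.9]
[(238, [66, 98, 145]), (240, [39, 59, 90]), (242, [47, 67, 97]), (244, [42, 63, 93]), (246, [46, 65, 95]), (248, [31, 43, 60]), (250, [13, 16, 18]), (252, [15, 22, 17]), (254, [24, 19, 24]), (256, [16, 21, 18]), (258, [22, 23, 20]), (260, [22, 25, 23]), (262, [22, 23, 18]), (264, [31, 33, 36]), (266, [32, 37, 37]), (268, [27, 28, 24]), (270, [24, 26, 26])]
[-203.53594642  -44.03106487]
```

View pics/c2.png

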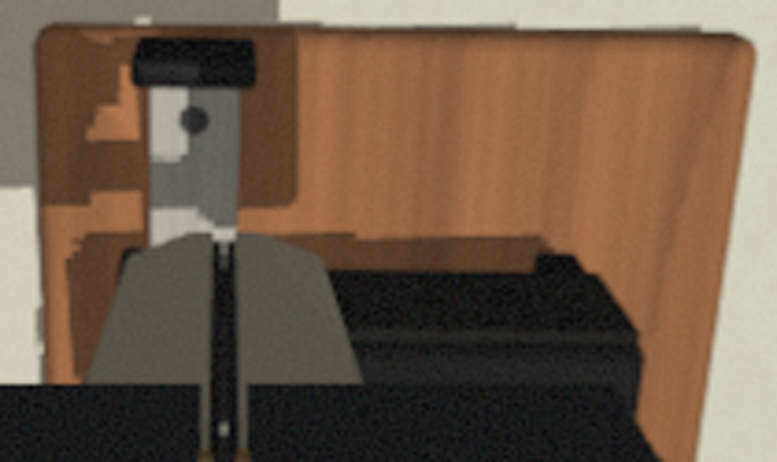

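The crop shows the rear face. Its bottom edge (z=0.040) is at image row 248.5 and its top edge (z≈0.075) at row 267, so I recast with those heights.

```bash
python3 - <<'E'
from h import *
pos=[0.47642371,0.11884765,0.15696809];rot=[-3.14055837,-2.15242115e-03,1.54730916]
for p,z in[((380,248.5),.040),((380,266),.074),((380,268),.076)]:
    w=castw(p,z,pos,rot); print(z,w.round(4),(Rg.T@(w[:2]-t)*1e3).round(1))
s=arm.state(); print(s["t"],s["ee_pos"],s["tool_rot"],s["ft_force"])
for p in(-200,-165,-113.5,-103.5): print(p,Rg@np.array([p,-45])/1e3+t)
E
```

```text
0.04 [0.5395 0.0654 0.04  ] [-152.    20.6]
0.074 [0.5328 0.0649 0.074 ] [-151.3   14. ]
0.076 [0.5325 0.0641 0.076 ] [-150.4   13.6]
1.9167 [0.47487586 0.11521292 0.15772826] [-3.13934002e+00  3.37435169e-04  1.54324140e+00] [ 0.03651683  0.37427697 -0.25235811]
-200 [0.47534984 0.11534215]
-165 [0.47430686 0.08035769]
-113.5 [0.4727722  0.02888056]
-103.5 [0.47247421 0.018885  ]
```

Request:
jog_arm --plan '[[[0, 0, 0.02], 0, 0], [[0, 0, 0.05], 0, 0], [[0, 0, 0.08], 0, 0], [[0, 0, 0.098], 0, 0], [[0, 0, 0.102], 0, 0], [[-0.01, 0, 0.102], 0, 0], [[-0.02, 0, 0.102], 0, 0], [[-0.026, 0, 0.102], 0, 0], [[-0.03, 0, 0.102], 0, 0], [[-0.032, 0, 0.102], 0, 0], [[-0.032, 0, 0.102], 0, 0]]'

```text
t: 2.83
ee_pos: [0.4751, 0.0815, 0.0575]
tool_rot: [3.14, 0.0, 1.54]
ft_force: [0.1, 0.3, -0.7]
grip_width: 0.0004
grasp_force: 0.0
```

Request:
jog_arm --plan '[[[-0.002, 0, 0], 0, 0], [[-0.004, 0, 0], 0, 0], [[-0.006, 0, 0], 0, 0], [[-0.008, 0, 0], 0, 0], [[-0.01, 0, 0], 0, 0], [[-0.012, 0, 0], 0, 0], [[-0.014, 0, 0], 0, 0], [[-0.016, 0, 0], 0, 0]]'

```text
t: 3.5
ee_pos: [0.474, 0.0661, 0.0566]
tool_rot: [-3.142, -0.0, 1.541]
ft_force: [0.7, 0.7, 1.7]
grip_width: 0.0006
grasp_force: 0.6
```

Request:
jog_arm --plan '[[[-0.003, 0, 0], 0, 0], [[-0.006, 0, 0], 0, 0], [[-0.009, 0, 0], 0, 0], [[-0.012, 0, 0], 0, 0], [[-0.015, 0, 0], 0, 0], [[-0.018, 0, 0], 0, 0], [[-0.021, 0, 0], 0, 0], [[-0.023, 0, 0], 0, 0], [[-0.025, 0, 0], 0, 0], [[-0.026, 0, 0], 0, 0]]'

```text
t: 4.33
ee_pos: [0.4731, 0.04, 0.0566]
tool_rot: [-3.141, 0.0, 1.541]
ft_force: [-0.5, 1.6, -0.4]
grip_width: 0.0006
grasp_force: 0.5
```

```bash
python3 - <<'E'
from h import *
im=arm.capture("side")[215:305,270:360,::-1]
cv2.imwrite("pics/c3.png",cv2.resize(im,(594,594),interpolation=cv2.INTER_CUBIC))
s=arm.state(); print(s["t"],s["ee_pos"],s["ft_force"],(Rg.T@(np.array(s["ee_pos"][:2])-t)*1e3))
E
```

```text
4.3833 [0.47315651 0.0399009  0.05659178] [-0.22586997 -0.2224147  -0.3564215 ] [-124.5268933   -44.94425896]
```

View pics/c3.png

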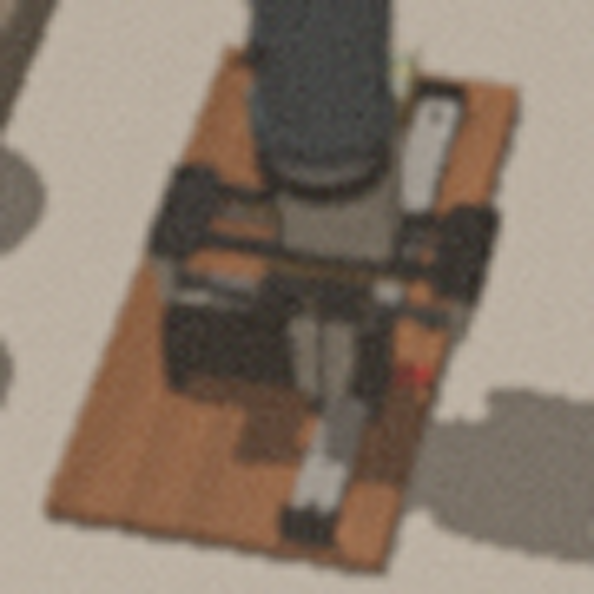

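The block has moved ahead with the fingers (rear face at crop row ~385, fingers touching at ~(320,390)). Next I creep to the ridge.

Request:
jog_arm --plan '[[[-0.001, 0, 0], 0, 0], [[-0.002, 0, 0], 0, 0], [[-0.003, 0, 0], 0, 0], [[-0.004, 0, 0], 0, 0], [[-0.005, 0, 0], 0, 0], [[-0.006, 0, 0], 0, 0], [[-0.007, 0, 0], 0, 0], [[-0.008, 0, 0], 0, 0]]'

```text
t: 5.05
ee_pos: [0.4729, 0.0322, 0.0566]
tool_rot: [-3.141, 0.0, 1.541]
ft_force: [-0.6, 3.3, -0.4]
grip_width: 0.0004
grasp_force: 1.1
```

Request:
jog_arm --plan '[[[-0.001, 0, 0], 0, 0], [[-0.002, 0, 0], 0, 0]]'

```text
t: 5.22
ee_pos: [0.4728, 0.0299, 0.0566]
tool_rot: [-3.141, 0.0, 1.541]
ft_force: [0.8, 2.5, -0.9]
grip_width: 0.0005
grasp_force: 0.6
```

Request:
jog_arm --plan '[[[-0.0005, 0, 0], 0, 0], [[-0.001, 0, 0], 0, 0]]'

```text
t: 5.38
ee_pos: [0.4728, 0.0289, 0.0566]
tool_rot: [-3.141, 0.0, 1.541]
ft_force: [-0.7, 0.4, 0.1]
grip_width: 0.0002
grasp_force: 0.4
```

Request:
jog_arm --plan '[[[-0.0005, 0, 0], 0, 0], [[-0.001, 0, 0], 0, 0]]'

```text
t: 5.55
ee_pos: [0.473, 0.028, 0.0567]
tool_rot: [3.141, 0.0, 1.541]
ft_force: [-0.1, 0.5, -0.0]
grip_width: 0.0004
grasp_force: 0.2
```

The force rose to 3.3 N and then fell to ~0, which looks like the click. I'll back off and check.

Request:
jog_arm --plan '[[[0.015, 0, 0], 0, 0], [[0.04, 0, 0], 0, 0], [[0.07, 0, 0], 0, 0], [[0.09, 0, -0.03], 0, 0], [[0.115, 0, -0.06], 0, 0], [[0.14, 0, -0.09], 0, 0], [[0.165, 0, -0.1], 0, 0], [[0.19, 0, -0.1], 0, 0], [[0.2, 0, -0.1], 0, 0], [[0.2, 0, -0.1], 0, 0]]'

```text
t: 6.38
ee_pos: [0.4789, 0.2299, 0.1567]
tool_rot: [3.141, -0.0, 1.544]
ft_force: [0.3, -0.6, -0.6]
grip_width: 0.0004
grasp_force: 0.0
```

```bash
python3 - <<'E'
from h import *
s=arm.state(); print(s["t"],list(s["ee_pos"]),list(s["tool_rot"]))
im=arm.capture("wrist")[:,:,::-1]; cv2.imwrite("pics/w4.png",im)
im=arm.capture("side")[:,:,::-1]; cv2.imwrite("pics/side4.png",im)
cv2.imwrite("pics/c4.png",cv2.resize(im[215:305,270:360],(594,594),interpolation=cv2.INTER_CUBIC))
E
```

```text
6.3833 [np.float64(0.47885030354898883), np.float64(0.22985285432130184), np.float64(0.15671493882603477)] [np.float64(3.140885174526861), np.float64(-0.0002671731635530694), np.float64(1.5436403234194365)]
```

View pics/c4.png

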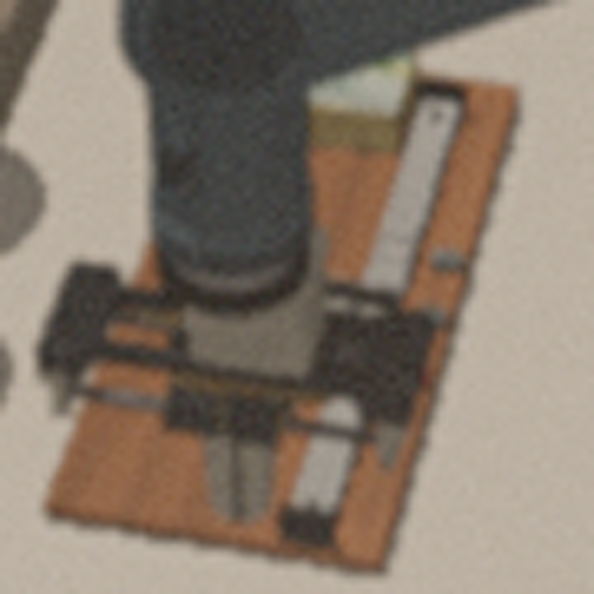

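The gripper hides the block in this view, so I'll pull clear.

Request:
jog_arm --plan '[[[0.015, -0.015, 0], 0, 0], [[0.04, -0.04, 0], 0, 0], [[0.065, -0.065, 0], 0, 0], [[0.09, -0.09, 0], 0, 0], [[0.115, -0.11, 0], 0, 0], [[0.14, -0.13, 0], 0, 0], [[0.16, -0.15, 0], 0, 0], [[0.17, -0.16, 0], 0, 0], [[0.17, -0.16, 0], 0, 0]]'

```text
t: 7.23
ee_pos: [0.3224, 0.4031, 0.156]
tool_rot: [-3.14, 0.001, 1.543]
ft_force: [-0.7, -0.4, 0.8]
grip_width: 0.0007
grasp_force: 0.0
```

```bash
python3 - <<'E'
from h import *
s=arm.state(); print(s["t"],s["ee_pos"])
im=arm.capture("side")[:,:,::-1]; cv2.imwrite("pics/side5.png",im)
cv2.imwrite("pics/c5.png",cv2.resize(im[215:305,270:360],(594,594),interpolation=cv2.INTER_CUBIC))
E
```

```text
7.2333 [0.32235827 0.40313066 0.15599316]
```

View pics/c5.png

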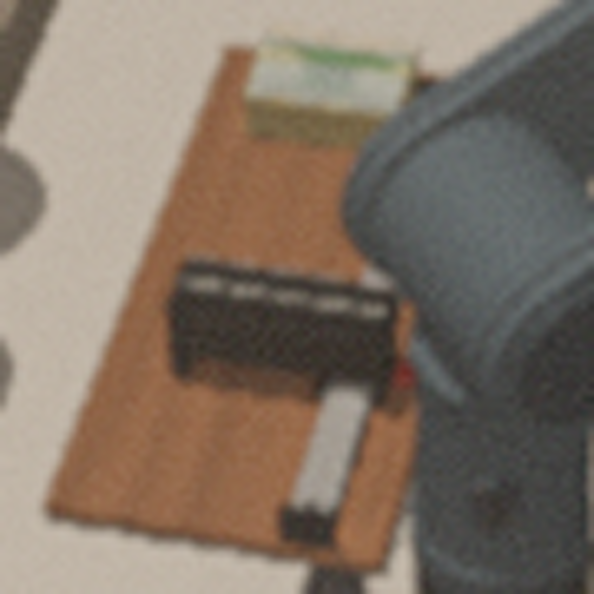

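The white line now runs (188,282)–(386,311), with the red tab just visible at (405,373). I'll measure the line the same way as before, by centroid.

```bash
python3 - <<'E'
from h import *
pt=lambda u,v,z:cast("side",(270+(u+.5)/6.6-.5,215+(v+.5)/6.6-.5),z)
for f,cols,r0,r1 in(("c1",(180,230,280,330,360),325,385),("c5",(200,240,290,340,375),265,330)):
    g=cv2.GaussianBlur(cv2.imread(f"pics/{f}.png",0),(31,9),0).astype(float)
    out=[]
    for u in cols:
        c=g[:,u]; best=None
        # brightest local peak between dark sides
        rows=[v for v in range(r0,r1) if c[v]==c[v-6:v+7].max() and c[v]-min(c[v-15:v].min(),c[v:v+15].min())>8]
        out.append([(u,v,round((Rg.T@(pt(u,v,.076)[:2]-t)*1e3)[0],1)) for v in rows])
    print(f,out)
E
```

```text
c1 [[(180, 343, np.float64(-123.1))], [(230, 350, np.float64(-122.5)), (230, 351, np.float64(-123.3))], [(280, 325, np.float64(-96.8)), (280, 326, np.float64(-97.6)), (280, 327, np.float64(-98.4)), (280, 356, np.float64(-121.1)), (280, 357, np.float64(-121.9))], [(330, 328, np.float64(-93.1)), (330, 329, np.float64(-93.9)), (330, 330, np.float64(-94.7)), (330, 331, np.float64(-95.5)), (330, 366, np.float64(-122.8)), (330, 367, np.float64(-123.6)), (330, 368, np.float64(-124.4))], [(360, 326, np.float64(-87.8)), (360, 327, np.float64(-88.6)), (360, 328, np.float64(-89.4)), (360, 329, np.float64(-90.2)), (360, 370, np.float64(-122.3))]]
c5 [[(200, 283, np.float64(-73.0)), (200, 284, np.float64(-73.8))], [(240, 290, np.float64(-73.7))], [(290, 296, np.float64(-72.4)), (290, 297, np.float64(-73.2))], [(340, 269, np.float64(-44.1)), (340, 270, np.float64(-45.0)), (340, 271, np.float64(-45.8)), (340, 272, np.float64(-46.6)), (340, 273, np.float64(-47.4)), (340, 304, np.float64(-72.7))], [(375, 279, np.float64(-48.0)), (375, 280, np.float64(-48.8)), (375, 310, np.float64(-73.2)), (375, 311, np.float64(-74.0))]]
```

The line reads -73, so it moved only 49.5 mm from a start that cannot be ahead of -125. The block may be balanced just past the crest rather than seated. I'll return and push a few mm more, watching the force; this is harmless if it is already seated.

Request:
jog_arm --plan '[[[-0.015, 0.015, 0], 0, 0], [[-0.04, 0.04, 0], 0, 0], [[-0.065, 0.065, 0], 0, 0], [[-0.09, 0.09, 0], 0, 0], [[-0.115, 0.11, 0], 0, 0], [[-0.14, 0.13, 0], 0, 0], [[-0.165, 0.15, 0], 0, 0], [[-0.195, 0.16, 0], 0, 0], [[-0.23, 0.16, 0], 0, 0], [[-0.265, 0.16, 0.02], 0, 0], [[-0.29, 0.16, 0.04], 0, 0], [[-0.31, 0.16, 0.06], 0, 0], [[-0.325, 0.16, 0.08], 0, 0], [[-0.335, 0.16, 0.095], 0, 0], [[-0.34, 0.16, 0.1], 0, 0], [[-0.345, 0.16, 0.1], 0, 0], [[-0.35, 0.16, 0.1], 0, 0], [[-0.355, 0.16, 0.1], 0, 0], [[-0.36, 0.16, 0.1], 0, 0], [[-0.36, 0.16, 0.1], 0, 0]]'

```text
t: 8.95
ee_pos: [0.4739, 0.0377, 0.0575]
tool_rot: [3.14, 0.0, 1.541]
ft_force: [0.5, 0.0, -0.3]
grip_width: 0.0003
grasp_force: 0.0
```

```bash
python3 - <<'E'
from h import *
s=arm.state(); print(s["t"],list(s["ee_pos"]),list(s["tool_rot"]),s["ft_force"])
im=arm.capture("wrist")[:,:,::-1]; cv2.imwrite("pics/w6.png",im)
E
```

```text
8.95 [np.float64(0.473895423808631), np.float64(0.037667886071428236), np.float64(0.05752278141845181)] [np.float64(3.1397491822891), np.float64(0.0004845750216548872), np.float64(1.540956417011612)] [ 0.53664887  0.02476758 -0.27647384]
```

Now I push from 0.0377 in small calls, reading the force each time.

Request:
jog_arm --plan '[[[-0.002, 0, 0], 0, 0], [[-0.004, 0, 0], 0, 0], [[-0.006, 0, 0], 0, 0], [[-0.008, 0, 0], 0, 0], [[-0.009, 0, 0], 0, 0]]'

```text
t: 9.42
ee_pos: [0.4729, 0.0292, 0.0567]
tool_rot: [-3.142, 0.0, 1.541]
ft_force: [-0.5, -0.4, 0.9]
grip_width: 0.0007
grasp_force: 0.0
```

Request:
jog_arm --plan '[[[-0.0005, 0, 0], 0, 0], [[-0.001, 0, 0], 0, 0]]'

```text
t: 9.58
ee_pos: [0.4728, 0.0282, 0.0566]
tool_rot: [-3.142, -0.0, 1.541]
ft_force: [0.9, 0.6, 0.9]
grip_width: 0.0005
grasp_force: 0.0
```

Request:
jog_arm --plan '[[[-0.0005, 0, 0], 0, 0], [[-0.001, 0, 0], 0, 0]]'

```text
t: 9.75
ee_pos: [0.4728, 0.0273, 0.0566]
tool_rot: [-3.141, -0.0, 1.541]
ft_force: [0.3, -0.8, 0.5]
grip_width: 0.0005
grasp_force: 0.0
```

Request:
jog_arm --plan '[[[-0.0005, 0, 0], 0, 0], [[-0.001, 0, 0], 0, 0]]'

```text
t: 9.92
ee_pos: [0.4728, 0.0263, 0.0567]
tool_rot: [3.142, 0.0, 1.541]
ft_force: [-0.5, 0.6, -0.0]
grip_width: 0.0004
grasp_force: 0.0
```

The grasp force reads 0.0, where contact gave 0.2–1.1, so the finger isn't touching yet. I continue gently.

Request:
jog_arm --plan '[[[-0.0005, 0, 0], 0, 0], [[-0.001, 0, 0], 0, 0]]'

```text
t: 10.08
ee_pos: [0.4728, 0.0252, 0.0567]
tool_rot: [3.142, -0.0, 1.541]
ft_force: [0.1, -0.1, -0.1]
grip_width: 0.0006
grasp_force: 0.0
```

Request:
jog_arm --plan '[[[-0.0005, 0, 0], 0, 0], [[-0.001, 0, 0], 0, 0]]'

```text
t: 10.25
ee_pos: [0.4727, 0.0242, 0.0566]
tool_rot: [-3.142, -0.0, 1.541]
ft_force: [0.1, -0.8, 0.1]
grip_width: 0.0004
grasp_force: 0.0
```

Request:
jog_arm --plan '[[[-0.0005, 0, 0], 0, 0], [[-0.001, 0, 0], 0, 0]]'

```text
t: 10.42
ee_pos: [0.4727, 0.0232, 0.0567]
tool_rot: [-3.142, 0.0, 1.541]
ft_force: [0.6, 0.3, 0.3]
grip_width: 0.0004
grasp_force: 0.0
```

Request:
jog_arm --plan '[[[-0.0005, 0, 0], 0, 0], [[-0.001, 0, 0], 0, 0]]'

```text
t: 10.58
ee_pos: [0.4727, 0.0222, 0.0567]
tool_rot: [-3.142, -0.0, 1.541]
ft_force: [0.2, 0.2, 0.5]
grip_width: 0.0005
grasp_force: 0.0
```

Request:
jog_arm --plan '[[[-0.0003, 0, 0], 0, 0], [[-0.0006, 0, 0], 0, 0]]'

```text
t: 10.75
ee_pos: [0.4727, 0.0216, 0.0567]
tool_rot: [3.142, 0.0, 1.541]
ft_force: [-0.0, 0.1, -0.2]
grip_width: 0.0004
grasp_force: 0.0
```

There is still no contact 7+ mm beyond where the force dropped. That puts the block centre at -72.7 or further, so it jumped ahead and is seated. I back off clear and check it hasn't moved.

Request:
jog_arm --plan '[[[0.015, 0, 0], 0, 0], [[0.04, 0, 0], 0, 0], [[0.07, 0, 0], 0, 0], [[0.09, 0, -0.03], 0, 0], [[0.115, -0.02, -0.06], 0, 0], [[0.14, -0.04, -0.09], 0, 0], [[0.165, -0.06, -0.1], 0, 0], [[0.19, -0.08, -0.1], 0, 0], [[0.215, -0.1, -0.1], 0, 0], [[0.24, -0.12, -0.1], 0, 0], [[0.265, -0.13, -0.1], 0, 0], [[0.295, -0.14, -0.1], 0, 0], [[0.325, -0.15, -0.1], 0, 0], [[0.35, -0.16, -0.1], 0, 0], [[0.365, -0.16, -0.1], 0, 0], [[0.375, -0.16, -0.1], 0, 0], [[0.375, -0.16, -0.1], 0, 0], [[0.375, -0.16, -0.1], 0, 0]]'

```text
t: 12.25
ee_pos: [0.324, 0.401, 0.1564]
tool_rot: [-3.141, 0.001, 1.541]
ft_force: [0.5, 0.1, 0.4]
grip_width: 0.0008
grasp_force: 0.0
```

```bash
python3 - <<'E'
from h import *
im=arm.capture("side")[:,:,::-1]
a=cv2.imread("pics/side5.png")[250:275,292:326].astype(int); print("diff vs side5 block",abs(a-im[250:275,292:326]).mean())
c=np.hstack([cv2.resize(cv2.imread("pics/w6.png")[150:320,230:480],None,fx=1.5,fy=1.5),cv2.resize(im[215:305,270:360],(255,255),interpolation=cv2.INTER_CUBIC)])
cv2.imwrite("pics/c7.png",c); print(arm.state()["t"])
E
```

```text
diff vs side5 block 11.838039215686274
12.3
```

View pics/c7.png

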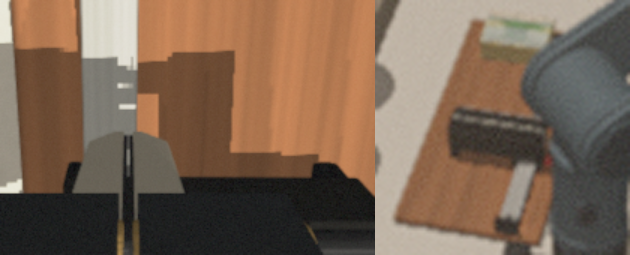

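The block is beside the red tab with the butter unmoved. I compare its image position with the earlier view, and hand in if it is unchanged.

```bash
python3 - <<'E'
from h import *
im=arm.capture("side")[:,:,::-1]
g=lambda x:cv2.cvtColor(np.ascontiguousarray(x),cv2.COLOR_BGR2GRAY).astype(np.float32)
A=g(cv2.imread("pics/side5.png"))[248:282,290:328];B=g(im)[248:282,290:328]
sh=cv2.phaseCorrelate(A,B,cv2.createHanningWindow(A.shape[::-1],cv2.CV_32F)); print(sh)
if np.hypot(*sh[0])<.25: print(arm.sign_off())
E
```

```text
((0.18549905800265165, -0.9182115877656507), 0.9335294435421626)
```

The block moved about 0.9 px (~5 mm) forward since that view, so the second push did seat it. I measure the line once more in this picture against the start.

```bash
python3 - <<'E'
from h import *
pt=lambda u,v,z:cast("side",(270+(u+.5)/6.6-.5,215+(v+.5)/6.6-.5),z)
im=np.mean([arm.capture("side")[:,:,::-1].astype(float) for _ in range(4)],0).astype(np.uint8)
c=cv2.resize(im[215:305,270:360],(594,594),interpolation=cv2.INTER_CUBIC)
g=cv2.GaussianBlur(cv2.cvtColor(c,cv2.COLOR_BGR2GRAY),(31,9),0).astype(float)
for u in(205,245,290,340,375):
    v0=283+(u-200)*.154-6; r=np.arange(int(v0)-12,int(v0)+12); v=r[g[r,u].argmax()] 
    print(u,v,(Rg.T@(pt(u,v,.076)[:2]-t)*1e3)[0].round(1))
E
```

```text
205 274 -65.0
245 280 -65.0
290 287 -65.1
340 296 -66.2
375 301 -65.9
```

The line moved 7.8 mm between views, which matches the 7 mm jump (from about -77.8 to -70). With no contact felt afterwards, the block is seated in the red notch.

```bash
python3 -c "
from station import arm
print(arm.state()['t'],arm.sign_off())"
```

```text
the job is handed in; nothing more can be done
12.55 None
```

I pushed the stop block with the shut fingertips into the notch beside the red tab (the first notch), backed the arm clear and handed the job in at 12.55 s; the camera shows its final ~8 mm jump, matching the click, though absolute positions are only good to about 5 mm.

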